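Square up the paint bottles in the rack and drop the retaining bar

ROBOT

A 6-joint arm with a two-finger parallel gripper is mounted at the origin on a cart in front of the work surface, level with it; the furniture and walls round the work are solid. World frame = base frame: x ahead of the robot, y to its left, z up, the work surface at z = 0. Lengths are in m, angles in rad, forces in N, time in s.
With the tool pointing down it reaches from about 0.375 to 0.9 m from the base axis. Payload 3.1 kg.
Tool frame: the origin (TCP) lies at the very end of the fingers, on their centre line; the grasp point (between the pads) lies 19 mm behind it; z points along the fingers, y is the line along which they close (so a half turn about z gives the same grasp; the last joint's range is limited). The gripper opens to 85 mm and grips with 20 to 120 N. Pads are 22 mm wide; open, the fingers measure 114 mm over their backs; the gripper's body (76 mm by 85 mm) begins 54 mm behind the grasp point. The pads swing forward as they close: fully open they stand 13 mm farther back than shut.
Start: joints at [1.123, 0.527, 1.433, -0, 1.181, -0.178], TCP at [0.166, 0.603, 0.198] pointing down, gripper open.
Joint ranges: [-3.08, 3.08], [-0.75, 2.2], [0.22, 2.44], [-1.43, 4.57], [0, 2.65], [-2.85, 2.85]. Speed limits (rad/s): [2.79, 2.79, 3.14, 3.14, 3.14, 3.14].

INTERFACE

Orientations are given as a unit quaternion [x, y, z, w].
In Python, from station import sense, snapshot, camera_params, sign_off gives the robot as it stands.
- The arm moves only by the shell command python3 -m handwheel 'ROWS' [OPENING] [FORCE]. ROWS is JSON, a list that holds one entry, the list of rows, each a list of 4 numbers: the shift along the tool's x, y, z in units of 25 mm (1.0 is 25 mm), then the turn about the tool's z in units of 6 degrees (1.0 is 6 degrees). A call has 1 to 20 rows; each row shifts and turns the commanded pose from where the row before left it, along the tool's axes as they then stand; what a row does not reach is not made up. A row lasts 1/8 s, in which the tool goes at most 62.5 mm and 10.7 degrees, less where a joint would pass 70% of its speed; a pose out of reach is approached as far as the arm can. A call is refused whole if a number of a shift passes 1 or a number of a turn 1, either way. A call with a gripper value outside its range is refused whole. OPENING is the finger opening in mm, from 0 to 85.4, set as the call begins (- or left out, the last holds). The fingers move at their own pace and stop on an object; FORCE is the grip in N (left out, the last holds). Time passes only in rows, so rows that do not move let the fingers close. It gives the time, the measured TCP pose, the force, the opening and the grip force at its end, in the units of the state.
- sense(): the state, without advancing time (a new reading comes with each control period).
- snapshot(name): name is "scene" or "top" or "wrist"; returns (picture, depth): 400x640x3 uint8, red, green, blue; 400x640 float32, m along the optical axis (not along the pixel's ray), 0 where there is no reading.
- camera_params(name): a dict with "mtx" (3x3 intrinsics, pixels), "D" ([k1, k2, p1, p2, k3] as OpenCV has them; the pictures are not rectified), "extrinsics" (4x4, takes a point from camera to world coordinates); the wrist camera has in their place "hand_eye" (4x4, takes a point from camera to tool coordinates, whose origin is the TCP and whose axes are the flange's). Camera axes: x right, y up, looking along -z (the intrinsics and any distortion apply to the point x, -y, -z); pixel columns grow to the right and rows downward; lengths in m; the calibration is good to about 2 mm. A picture is of the moment at which its call begins: read the wrist's pose just before it. camera_params takes no time and is no camera call.
- sign_off(): hands the job in; it is judged then, once.
The state is a dict: "t": time; "q": joint angles; "qd": joint speeds; "tau": joint torques, N m; "tcp_pos": TCP position; "tool_rot": TCP orientation; "force": force on the tool from outside, world axes, zero at the start; "ft_torque": the same for the moment, N m; "finger_gap": opening from 0.0 (shut) to 1.0 (fully open); "gripper_force": force on a finger pad.
Only numpy, scipy, OpenCV 4.12 (cv2) and the standard library are available. Lean on these libraries where they do the work, as an engineer would, in place of code of your own. Each camera call takes 0.05 s, during which the arm holds its last target. There are 200 camera calls.

TASK

Pick up the straightedge by its wooden handle and with its long front edge push the four ragged paint bottles back into one straight upright row inside the rack, behind the line of the retaining bar; do not touch the bottles with the hand or topple any. Then lay the straightedge flat on the bench again, clear of the rack, and swing the raised bar all the way down in front of the row into its hook. Leave the other things on the bench where they are.

Things in the scene. Friction and masses are not known exactly. Their poses are not given: they have to be found in the camera images.
- rack: rack fixed to the bench: two plywood cheeks (100 mm deep, 130 high, 310 apart inside), two steel tubes across the back, no floor. Origin: on the bench, midway between the cheeks, in the plane of their front edges; x points into the rack, y left along the row, z up. Tube fronts at x = 77 mm, closed bar's inner face at x = -4.5: bottle centres belong at x = 34 to 44 mm
- bar (a joint): angle of the retaining bar, flat steel 335 x 22 x 6 mm, pivoted on the front of the left (+y) cheek about the rack's x axis. 0 = level, down in the hook on the right cheek, crossing the front of the row 85 mm above the bench; 1.57 = upright. It starts at 1.58 to 1.75; stop at 1.8. Stiff pivot: the bar stays where it is left; 1 to 3 N at the knob move it
- bar_pivot (a point): the pivot of the bar, on its axis at the front of the left cheek, 85 mm above the bench (rack frame x = -7.5, y = +161 mm). Fixed to the rack
- bar_knob (a point): centre of the black round knob on the front of the bar, 210 mm from the pivot: 22 mm in diameter, 22 mm long, its axis along the rack's x (rack x from -14.5 to -36.5 mm), standing out towards the robot. It moves with the bar. A hand held upright would hit the bar and the tall bottles close behind it: lean the hand back 20 to 30 degrees
- straightedge: steel angle 260 mm long, 0.3 kg, with an upright wooden handle. Origin: underside, on the handle's axis; x towards its front face (and the rack), y along it, z up. Foot 4 mm thick, x = -23 to +29 mm; front face at x = +29, 42 mm tall. Handle 30 x 30 mm, flat sides, top at z = 102: grip it along y, the hand leaning back 20 to 30 degrees; push with it 3 mm off the bench, gripped hard
- bottle1: round squeeze bottle of paint with a long bare nozzle, 66 mm across, 230 mm tall (straight body to 175 mm, narrow nozzle above), about 0.2 kg, one of the four standing raggedly in the mouth of the rack. Origin: centre of its underside; z up its axis. It slides when pushed low down and topples when pushed high up
- bottle2: round squeeze bottle of paint with a screw cap and short nozzle, 66 mm across, 230 mm tall (straight body to 175 mm, narrow nozzle above), about 0.2 kg, one of the four standing raggedly in the mouth of the rack. Origin: centre of its underside; z up its axis. It slides when pushed low down and topples when pushed high up
- bottle3: round squeeze bottle of paint with a screw cap and short nozzle, 66 mm across, 230 mm tall (straight body to 175 mm, narrow nozzle above), about 0.2 kg, one of the four standing raggedly in the mouth of the rack. Origin: centre of its underside; z up its axis. It slides when pushed low down and topples when pushed high up
- bottle4: round squeeze bottle of paint with a screw cap and short nozzle, 66 mm across, 230 mm tall (straight body to 175 mm, narrow nozzle above), about 0.2 kg, one of the four standing raggedly in the mouth of the rack. Origin: centre of its underside; z up its axis. It slides when pushed low down and topples when pushed high up
- tub: open white plastic tub, 74 mm across and 74 mm tall, standing at the left; a bystander. Origin: centre of its underside
- cream_bottle: a fifth squeeze bottle, 62 mm across and 228 mm tall, standing alone to the left of the rack; a bystander, not one of the row. Origin: centre of its underside
- jar: squat sample jar with screw lid, 48 mm across, 58 mm tall, standing to the right of the rack; a bystander. Origin: centre of its underside

How it is judged:
By the outcome, as a careful person would: the job done as asked, in the order asked, and still so for the second after the job is handed in, with the robot touching nothing.
It also fails if it takes over 67 s, if anything falls off the work surface, if the arm or the gripper's body presses on something with over 40 N, if the wrist force passes 120 N, or if a joint passes its speed limit or range.

## Working session

There is one attempt and no reset: what is moved stays moved. The work goes in short steps, Python scripts to look and compute and a shell command to move; the robot and the scene stay as the last step left them, time stands still between calls to the robot, and variables do not carry over. Pictures are saved under pics/ and viewed, at most 10 in all, crops included, and the job is handed in when it is done.

```bash
mkdir -p pics; ls; python3 - <<'E'
from station import *
import cv2,numpy as np
s=sense();print(s)
for n in("scene","top"):
    p,d=snapshot(n);cv2.imwrite(f"pics/{n}0.png",p[:,:,::-1]);np.save(f"pics/{n}0.npy",d);c=camera_params(n);print(n,c)
print(camera_params("wrist"))
E
```

```text
pics
{'t': 0.0, 'q': array([ 1.12351535e+00,  5.28471163e-01,  1.43391139e+00,  1.78410416e-05,
        1.18139514e+00, -1.78523788e-01]), 'qd': array([-0.00037228,  0.00049359, -0.00121644, -0.00068414,  0.00112027,
       -0.00010978]), 'tau': array([ 6.36313598e-04, -4.42352736e+01, -1.78027421e+01, -2.09238783e-04,
        8.36088555e-03,  2.29800882e-06]), 'tcp_pos': array([0.16559174, 0.60184498, 0.19722774]), 'tool_rot': array([ 1.33977819e-01,  9.90983729e-01, -1.03693254e-03, -3.44149470e-04]), 'force': array([-0.05683401, -1.09306047, -0.0210638 ]), 'ft_torque': array([-0.03670613, -0.03153988, -0.06105003]), 'gripper_force': 0.0, 'finger_gap': 1.0001325957636493}
scene {'mtx': array([[455.34542258,   0.        , 312.4777876 ],
       [  0.        , 455.34542258, 184.95256294],
       [  0.        ,   0.        ,   1.        ]]), 'D': array([-0.05109911,  0.        ,  0.        ,  0.        ,  0.        ]), 'extrinsics': array([[ 0.86827108,  0.32700855, -0.37305595,  0.07756008],
       [-0.49607845,  0.57746692, -0.648412  , -0.81207174],
       [ 0.0033912 ,  0.7480624 ,
[... 492 characters left out ...]
,  0.19552058,  0.98064769,  1.03765978],
       [ 0.        ,  0.        ,  0.        ,  1.        ]])}
{'mtx': array([[329.5667384 ,   0.        , 313.06311103],
       [  0.        , 329.5667384 , 198.90985435],
       [  0.        ,   0.        ,   1.        ]]), 'D': array([-0.02933184,  0.        ,  0.        ,  0.        ,  0.        ]), 'hand_eye': array([[-1.27561499e-03,  9.53699992e-01,  3.00756877e-01,
         7.70821146e-02],
       [ 9.99998779e-01,  1.48788731e-03, -4.76746152e-04,
        -1.75908996e-04],
       [-9.02165142e-04,  3.00755902e-01, -9.53700725e-01,
        -1.75395214e-01],
       [ 0.00000000e+00,  0.00000000e+00,  0.00000000e+00,
         1.00000000e+00]])}
```

View pics/scene0.png

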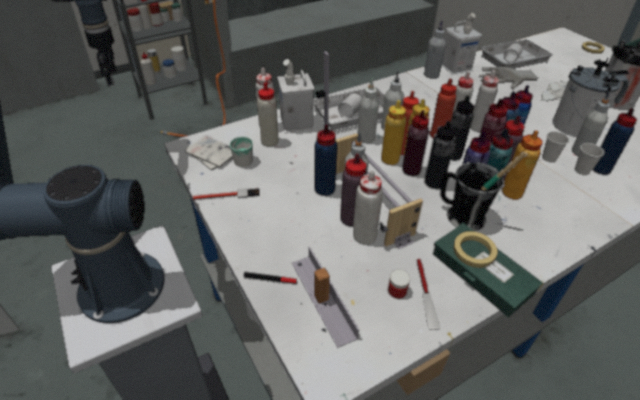

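View pics/top0.png

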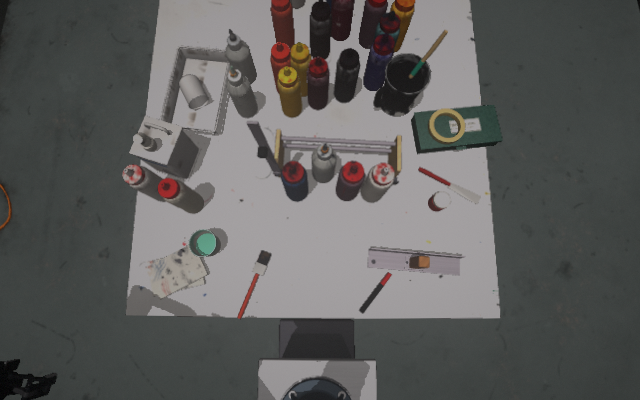

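The views show the rack at top px (275–400, 130–200), the straightedge at (368–462, 247–275) with its handle at (420, 262), the upright bar at (262, 145), and the four bottles at (294, 180), (323, 162), (350, 180), (378, 182).

```bash
cat >h.py <<'E'
import numpy as np,cv2
from station import *
def deproj(n,d,T=None):
    c=camera_params(n);v,u=np.mgrid[:d.shape[0],:d.shape[1]]
    xy=cv2.undistortPoints(np.stack([u,v],-1).reshape(-1,1,2).astype(np.float32),c["mtx"],c["D"]).reshape(d.shape+(2,))
    P=np.stack([xy[...,0]*d,-xy[...,1]*d,-d],-1)
    E=c["extrinsics"] if T is None else T
    W=P@E[:3,:3].T+E[:3,3];W[d<=0]=np.nan
    return W
def wristT():
    from scipy.spatial.transform import Rotation as R
    s=sense();T=np.eye(4);T[:3,:3]=R.from_quat(s["tool_rot"]).as_matrix();T[:3,3]=s["tcp_pos"]
    return T@camera_params("wrist")["hand_eye"]
E
python3 - <<'E'
from h import *
np.set_printoptions(precision=4,suppress=True)
for n in("top","scene"):
    W=deproj(n,np.load(f"pics/{n}0.npy")); p=cv2.imread(f"pics/{n}0.png").reshape(-1,3).astype(int); W=W.reshape(-1,3)
    X,Y,Z=W.T;b,g,r=p.T;hsv=cv2.cvtColor(p.reshape(1,-1,3).astype(np.uint8),cv2.COLOR_BGR2HSV)[0].astype(int)
    print(n)
    m=(X>.3)&(X<.5)&(Y<-.1)&(Y>-.42)&(Z>-.01)&(Z<.15)
    print("bench z",np.nanmedian(Z[(X>.4)&(X<.5)&(Y>-.08)&(Y<.05)]))
    h=m&(Z>.09); print("handle top",h.sum(),np.median(W[h],0),W[h].min(0),W[h].max(0))
    f=m&(Z>.03)&(Z<.05)&(r-b<25);print("flange top",f.sum(),np.median(W[f],0),W[f].min(0),W[f].max(0))
    if f.sum()>10:
        k=np.polyfit(Y[f],X[f],1);print("x=k*y+c",k)
    if n=="top":
      for u,v in[(294,169),(323,152),(350,169),(381,172),(262,153),(423,258)]:
        print((u,v),W.reshape(400,640,3)[v,u])
    q=(X>.55)&(X<.8)&(Y>-.3)&(Y<.2)&(Z>.12)&(Z<.138)&(hsv[:,0]>10)&(hsv[:,0]<28)&(hsv[:,1]>60)&(hsv[:,2]>90)
    for nm,qq in(("L",q&(Y>0)),("R",q&(Y<-.1))): 
        if qq.sum(): print("cheek",nm,qq.sum(),np.median(W[qq],0),W[qq].min(0),W[qq].max(0))
    # bottle bodies at shoulder
    s=(X>.5)&(X<.75)&(Y>-.3)&(Y<.15)&(Z>.185)&(Z<.27)
    lab=W[s]; 
    im=np.zeros(640*400,np.uint8);im[s]=1;k,L,st,ce=cv2.connectedComponentsWithStats(im.reshape(400,640))
    for i in range(1,k):
        if st[i,4]>8: w=W[(L.ravel()==i)];print("hi",st[i,4],ce[i],w.mean(0),w[w[:,2].argmax()],w.min(0),w.max(0))
E
```

```text
top
bench z 0.0007889144832295969
handle top 146 [ 0.4112 -0.2701  0.1014] [ 0.3962 -0.2878  0.0903] [ 0.4243 -0.2563  0.1067]
flange top 204 [ 0.4357 -0.2644  0.0416] [ 0.395  -0.4043  0.03  ] [ 0.449  -0.1437  0.0497]
x=k*y+c [0.0804 0.4558]
(294, 169) [0.6151 0.0555 0.2307]
(323, 152) [ 0.6667 -0.0121  0.2023]
(350, 169) [ 0.6226 -0.0762  0.2073]
(381, 172) [ 0.6133 -0.1483  0.2149]
(262, 153) [0.627 0.119 0.307]
(423, 258) [ 0.419  -0.2706  0.0999]
cheek L 126 [0.7123 0.1075 0.1303] [0.6662 0.1007 0.1258] [0.7543 0.1136 0.1365]
cheek R 142 [ 0.6898 -0.2115  0.1303] [ 0.6439 -0.2179  0.1204] [ 0.7388 -0.2057  0.1336]
hi 180 [324.6667 150.6444] [ 0.6706 -0.0162  0.2008] [ 0.6718 -0.0161  0.2363] [ 0.6565 -0.0344  0.185 ] [ 0.6902 -0.0001  0.2363]
hi 79 [270.5316 155.9241] [0.6495 0.1119 0.2221] [0.6519 0.1074 0.2698] [0.648  0.1041 0.1858] [0.6531 0.1247 0.2698]
hi 404 [293.25   171.7252] [0.6154 0.0586 0.2074] [0.6228 0.0622 0.2367] [0.5926 0.0334 0.1854] [0.6442 0.0838 0.2367]
hi 382 [352.5471 171.5445] [ 0.6173 -0.0824  0.2043] [ 0.6196 -0.083   0.2332] [ 0.5936 -0.1082  0.1851]
[... 251 characters left out ...]
  0.09  ] [ 0.4265 -0.2601  0.106 ]
flange top 276 [ 0.435  -0.3092  0.0406] [ 0.3972 -0.407   0.0301] [ 0.4523 -0.1479  0.0487]
x=k*y+c [0.0823 0.4599]
cheek L 82 [0.7211 0.1022 0.1284] [0.6857 0.0928 0.1203] [0.758  0.1088 0.134 ]
cheek R 180 [ 0.6883 -0.2184  0.1296] [ 0.644  -0.2243  0.1201] [ 0.7391 -0.2086  0.1341]
hi 402 [325.8483 129.5149] [0.6248 0.067  0.2133] [0.6528 0.1045 0.2687] [0.593  0.031  0.1854] [0.6562 0.1239 0.2687]
hi 486 [356.2366 158.7922] [ 0.6335 -0.0708  0.2029] [ 0.6739 -0.0197  0.2343] [ 0.5941 -0.1141  0.185 ] [0.6964 0.0016 0.2343]
hi 365 [370.6959 182.3726] [ 0.6112 -0.1662  0.2039] [ 0.6158 -0.1647  0.2335] [ 0.5899 -0.1872  0.1851] [ 0.6415 -0.1327  0.2335]
```

```bash
python3 - <<'E'
import cv2
p=cv2.imread("pics/top0.png")[110:290,230:480];q=cv2.imread("pics/scene0.png")[100:350,230:480]
cv2.imwrite("pics/c1.png",cv2.resize(p,(800,576),interpolation=2))
cv2.imwrite("pics/c2.png",cv2.resize(q,(600,600),interpolation=2))
E
```

```text
(no output)
```

View pics/c1.png

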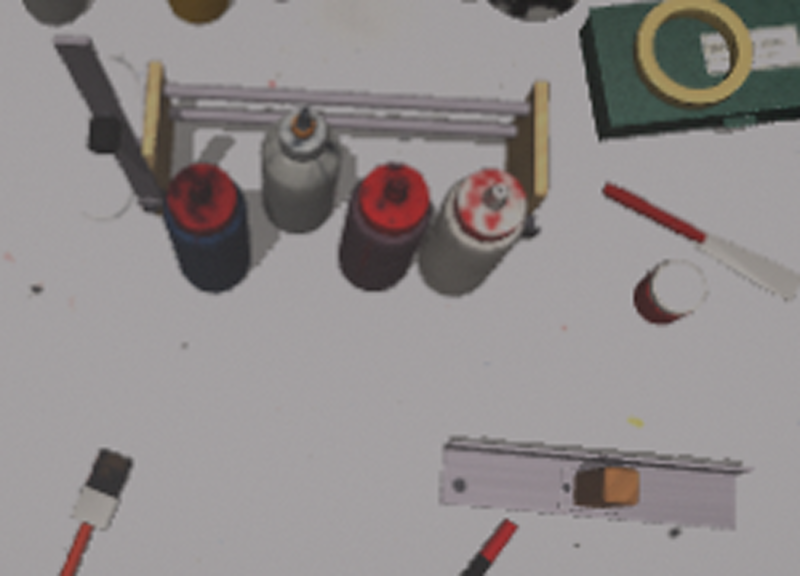

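```bash
python3 -m handwheel '[[[0,0,-1,-0.2],[0,0,-1,-0.2],[0,0,-1,-0.2],[0,0,-1,-0.2],[0,0,-1,-0.2],[0,0,-1,-0.2],[0,-1,-1,-0.2],[0,-1,-1,-0.2],[0,-1,-1,-0.2],[0,-1,-1,-0.1],[0,-1,0,0],[0,-1,0,0],[0,-1,0,0],[0,-1,0,0],[0,-1,0,0],[0,-1,0,0],[0,-1,0,0],[0,-1,0,0],[0,-1,0,0],[0,-1,0,0]]]'
```

```text
t: 2.6
tcp_pos: [0.1369, 0.2528, 0.4478]
tool_rot: [0.035, 0.999, -0.0, -0.0]
force: [0.8, 0.6, -0.4]
finger_gap: 1.003
gripper_force: 0.0
```

```bash
python3 -m handwheel '[[[-1,-0.8,0,0],[-1,-0.8,0,0],[-1,-0.8,0,0],[-1,-0.8,0,0],[-1,-0.8,0,0],[-1,-0.8,0,0],[-1,-0.8,0,0],[-1,-0.8,0,0],[-1,-0.8,0,0],[-1,-0.8,0,0],[-1,-0.8,0,0],[-1,-0.8,0,0],[-1,-0.8,0,0],[-1,-0.8,0,0],[-1,-0.8,0,0],[-1,0,0,0],[-1,0,0,0],[-1,0,0,0],[-1,0,0,0],[-1,0,0,0]]]'; python3 -c "
from station import *;print(sense()['q'])"
```

```text
t: 5.1
tcp_pos: [0.6157, -0.0803, 0.4474]
tool_rot: [0.035, 0.999, 0.0, -0.001]
force: [0.5, 0.1, 0.4]
finger_gap: 1.001
gripper_force: 0.0
[-3.09369809e-01  3.58402080e-01  1.04587773e+00 -3.26302255e-05
  1.73881652e+00 -1.81040281e+00]
```

```bash
python3 -m handwheel '[[[-1,0,0,0],[-1,0,0,0],[-1,0,0,0],[-1,0,0,0],[-1,0,0,0],[-1,0,0,0],[-1,0,0,0],[-1,0,0,0],[-1,0,0,0],[-1,0,0,0],[-1,0,0,0],[-1,0,0,0]]]'; python3 -c "
from station import *;print(sense()['q'])"
```

```text
t: 6.6
tcp_pos: [0.8601, -0.0951, 0.4174]
tool_rot: [0.035, 0.999, -0.002, 0.024]
force: [0.5, 1.0, -0.7]
finger_gap: 1.002
gripper_force: 0.0
[-0.24105024  0.8547295   0.2185489   0.00658431  2.02078785 -1.73902805]
```

```bash
python3 -m handwheel '[[[-1,0,0,0],[-1,0,0,0],[-1,0,0,0],[-1,0,0,0],[-1,0,-1,0],[-1,0,-1,0],[-1,0,-1,0],[-1,0,-1,0]]]'; python3 -c "
from station import *;print(sense()['q'])"
```

```text
t: 7.6
tcp_pos: [0.8892, -0.091, 0.4496]
tool_rot: [0.035, 0.995, -0.007, 0.091]
force: [-0.4, 0.3, -0.6]
finger_gap: 1.002
gripper_force: 0.0
[-0.23506317  0.82250412  0.21799066  0.02437243  1.91979957 -1.72569472]
```

```bash
python3 -m handwheel '[[[-1,0,-1,0],[-1,0,-1,0],[-1,0,-1,0],[-1,0,-1,0],[-1,0,-1,0],[-1,0,-1,0],[-1,0,-1,0]]]'; python3 -c "
from station import *;print(sense()['q'])"
```

```text
t: 8.48
tcp_pos: [0.8697, -0.0839, 0.5533]
tool_rot: [0.034, 0.987, -0.011, 0.158]
force: [-0.6, 0.4, 1.0]
finger_gap: 1.002
gripper_force: 0.0
[-0.23968767  0.70560609  0.21896623  0.04486826  1.9019892  -1.71946419]
```

```bash
python3 -m handwheel '[[[-1,0,0,0],[-1,0,0,0],[-1,0,0,0],[-1,0,0,0],[-1,0,0,0],[-1,0,0,0]]]'; python3 - <<'E'
from h import *
from scipy.spatial.transform import Rotation as R
s=sense();M=R.from_quat(s["tool_rot"]).as_matrix();print(s['q'],"\n",M.round(4),s["tcp_pos"])
E
```

```text
t: 9.22
tcp_pos: [0.9189, -0.0849, 0.5344]
tool_rot: [0.034, 0.979, -0.013, 0.201]
force: [0.1, -0.1, -0.0]
finger_gap: 1.0
gripper_force: 0.0
[-0.23115857  0.74343744  0.21883307  0.05234519  1.77568031 -1.71129861] 
 [[-0.9166  0.072   0.3933]
 [ 0.0612  0.9973 -0.0399]
 [-0.3951 -0.0125 -0.9185]] [ 0.91886108 -0.08487906  0.53442132]
```

```bash
cat >>h.py <<'E'
from scipy.spatial.transform import Rotation as R
def go(*pts):
    s=sense();M=R.from_quat(s["tool_rot"]).as_matrix();p=s["tcp_pos"]
    print("now",p.round(4),"lean z",M[:,2].round(4),"y",M[:,1].round(4))
    for t in pts:
        d=M.T@(np.array(t)-p)/.025;print("to",t,"units",d.round(2),"rows>=",np.ceil(abs(d).max()));p=np.array(t)
E
python3 -c "
from h import *
go((.60,-.27,.50),(.33,-.27,.27))"
```

```text
now [ 0.9189 -0.0849  0.5344] lean z [ 0.3933 -0.0399 -0.9185] y [ 0.072   0.9973 -0.0125]
to (0.6, -0.27, 0.5) units [11.78 -8.29 -3.46] rows>= 12.0
to (0.33, -0.27, 0.27) units [13.53 -0.66  4.2 ] rows>= 14.0
```

```bash
python3 -m handwheel '[[[1,-0.7,-0.3,0],[1,-0.7,-0.3,0],[1,-0.7,-0.3,0],[1,-0.7,-0.3,0],[1,-0.7,-0.3,0],[1,-0.7,-0.3,0],[1,-0.7,-0.3,0],[1,-0.7,-0.3,0],[1,-0.7,-0.3,0],[1,-0.7,-0.3,0],[1,-0.7,-0.3,0],[0.8,-0.6,-0.2,0]]]'; python3 -m handwheel '[[[0.97,-0.05,0.3,0],[0.97,-0.05,0.3,0],[0.97,-0.05,0.3,0],[0.97,-0.05,0.3,0],[0.97,-0.05,0.3,0],[0.97,-0.05,0.3,0],[0.97,-0.05,0.3,0],[0.97,-0.05,0.3,0],[0.97,-0.05,0.3,0],[0.97,-0.05,0.3,0],[0.97,-0.05,0.3,0],[0.97,-0.05,0.3,0],[0.97,-0.05,0.3,0],[0.97,-0.05,0.3,0],[0,0,0,0],[0,0,0,0]]]'
python3 - <<'E'
from h import *
go((.33,-.27,.27));print(sense()['q'].round(3))
T=wristT();p,d=snapshot("wrist");cv2.imwrite("pics/w1.png",p[:,:,::-1]);np.save("pics/w1.npy",d);np.save("pics/w1T.npy",T)
W=deproj("wrist",d,T).reshape(-1,3);X,Y,Z=W.T;b=p.reshape(-1,3).astype(int)
m=(X>.3)&(X<.5)&(Y<-.1)&(Y>-.45)
print("bench",np.nanmedian(Z[m&(Z<.02)]))
h=m&(Z>.09)&(Z<.12);print("handle top",h.sum(),np.median(W[h],0),W[h].min(0),W[h].max(0),cv2.minAreaRect(W[h][:,:2].astype(np.float32)*1000))
f=m&(Z>.037)&(Z<.05)&(abs(b[:,0]-b[:,2])<25);k=np.polyfit(Y[f],X[f],1);print("flange",f.sum(),np.median(W[f],0),W[f].min(0),W[f].max(0),k)
E
```

```text
t: 10.72
tcp_pos: [0.5975, -0.2709, 0.5021]
tool_rot: [0.034, 0.979, -0.014, 0.202]
force: [0.7, 0.1, 0.4]
finger_gap: 0.994
gripper_force: 0.0
t: 12.72
tcp_pos: [0.3461, -0.2635, 0.282]
tool_rot: [0.044, 0.981, -0.017, 0.187]
force: [-0.2, -0.2, 0.2]
finger_gap: 1.002
gripper_force: 0.0
now [ 0.3461 -0.2635  0.282 ] lean z [ 0.3654 -0.0502 -0.9295] y [ 0.0934  0.9955 -0.0171]
to (0.33, -0.27, 0.27) units [ 0.75 -0.31  0.22] rows>= 1.0
[-1.169  0.022  2.     0.398  0.957 -2.854]
bench 0.0002058969065823757
handle top 666 [ 0.40626605 -0.27139332  0.10063057] [ 0.39469612 -0.28697875  0.09003475] [ 0.4246225  -0.25620459  0.10298724] ((409.85919189453125, -271.7720642089844), (29.829687118530273, 29.375043869018555), 85.91683197021484)
flange 710 [ 0.43861776 -0.24868753  0.04088784] [ 0.3992802  -0.403036    0.03702955] [ 0.45084107 -0.14610565  0.04786418] [0.0895586  0.46111487]
```

```bash
python3 - <<'E'
from h import *
np.set_printoptions(precision=4,suppress=True)
d=np.load("pics/w1.npy");p=cv2.imread("pics/w1.png");W=deproj("wrist",d,np.load("pics/w1T.npy")).reshape(-1,3);X,Y,Z=W.T
hs=cv2.cvtColor(p,cv2.COLOR_BGR2HSV).reshape(-1,3).astype(int)
w=(hs[:,0]>8)&(hs[:,0]<30)&(hs[:,1]>60)
q=(X>.6)&(X<.8)&(Z>.124)&(Z<.14)&w
for n,m in(("L",q&(Y>.05)&(Y<.16)),("R",q&(Y<-.16)&(Y>-.26))):
    if m.sum()>5: print(n,m.sum(),np.median(W[m],0),W[m].min(0),W[m].max(0))
fr=(X>.6)&(X<.68)&(Z>.02)&(Z<.12)&w&(Y<-.16)&(Y>-.27);print("R front",fr.sum(),np.percentile(X[fr],[2,20,50]),np.percentile(Y[fr],[5,50,95]))
W3=deproj("top",np.load("pics/top0.npy")).reshape(-1,3)
# tubes in top: y between bottles, x .7-.76, z .02-.13
t=(W3[:,0]>.7)&(W3[:,0]<.77)&(W3[:,1]>-.19)&(W3[:,1]<.085)&(W3[:,2]>.05)&(W3[:,2]<.14)
k=np.polyfit(W3[t][:,1],W3[t][:,0],1);print("tubes",t.sum(),k,np.median(W3[t],0),np.percentile(W3[t][:,2],[5,50,95]))
E
```

```text
L 37 [0.7379 0.1016 0.1294] [0.7315 0.0991 0.1244] [0.748  0.1099 0.1313]
R 288 [ 0.6841 -0.2145  0.1295] [ 0.6415 -0.2223  0.1242] [ 0.7413 -0.2069  0.1313]
R front 356 [0.6221 0.6424 0.6435] [-0.2192 -0.2149 -0.2076]
tubes 790 [0.0516 0.7357] [ 0.7332 -0.0596  0.1074] [0.0527 0.1074 0.1133]
```

View pics/w1.png

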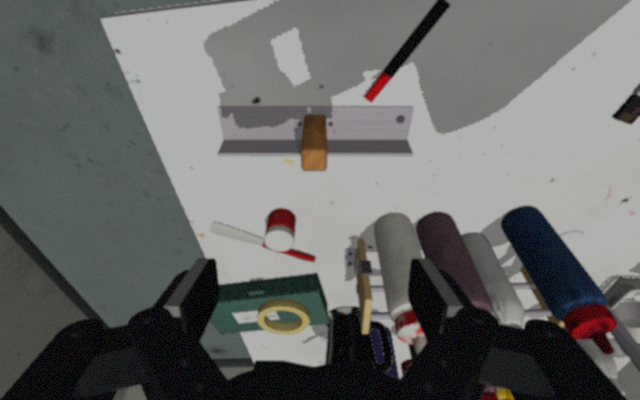

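```bash
python3 - <<'E'
from h import *
for n in("top","scene"):
    W=deproj(n,np.load(f"pics/{n}0.npy")).reshape(-1,3);p=cv2.imread(f"pics/{n}0.png").reshape(-1,3).astype(int)
    X,Y,Z=W.T;t=(X>.7)&(X<.77)&(Y>-.2)&(Y<.09)&(Z>.095)&(Z<.125)&(p.max(1)-p.min(1)<35)
    for i in range(8):
        k=np.polyfit(Y[t],X[t],1);r=X-np.polyval(k,Y);t&=abs(r)<.007 if i>3 else abs(r)<.012
    print(n,t.sum(),k,np.median(W[t],0),[(round(y,2),np.median(X[t&(abs(Y-y)<.015)]).round(4)) for y in np.arange(-.18,.09,.03)])
    for a,b in((.09,.12),(-.235,-.2)):
        c=(Z>.118)&(Z<.137)&(Y>a)&(Y<b)&(X>.6)&(X<.78)
        print("cheek",c.sum(),np.percentile(X[c],[1,5,95,99]).round(4))
E
python3 -c "
from h import *
go((.35,-.2717,.20),(.404,-.2717,.075))"
```

```text
top 467 [0.05450359 0.73551904] [ 0.7329975  -0.04913337  0.11063481] [(np.float64(-0.18), np.float64(0.7247)), (np.float64(-0.15), np.float64(0.7275)), (np.float64(-0.12), np.float64(0.729)), (np.float64(-0.09), np.float64(0.7306)), (np.float64(-0.06), np.float64(0.732)), (np.float64(-0.03), np.float64(0.7335)), (np.float64(0.0), np.float64(0.7348)), (np.float64(0.03), np.float64(0.7367)), (np.float64(0.06), np.float64(0.7382)), (np.float64(0.09), np.float64(0.7389))]
cheek 178 [0.6488 0.6493 0.7528 0.7555]
cheek 177 [0.6439 0.6457 0.7347 0.7385]
scene 263 [0.05615554 0.73612894] [ 0.73053342 -0.09704885  0.11091571] [(np.float64(-0.18), np.float64(0.7263)), (np.float64(-0.15), np.float64(0.7275)), (np.float64(-0.12), np.float64(0.7294)), (np.float64(-0.09), np.float64(0.7296)), (np.float64(-0.06), np.float64(0.732)), (np.float64(-0.03), np.float64(0.7331)), (np.float64(0.0), np.float64(0.7356)), (np.float64(0.03), np.float64(0.7417)), (np.float64(0.06), np.float64(nan)), (np.float64(0.09), np.float64(nan))]
cheek 114 [0.6858 0.6893 0.7553 0.7569]
cheek 232 [0.6439 0.6456 0.7377 0.7426]
now [ 0.3461 -0.2636  0.282 ] lean z [ 0.3654 -0.0503 -0.9295] y [ 0.0933  0.9955 -0.0172]
to (0.35, -0.2717, 0.2) units [ 1.04 -0.25  3.12] rows>= 4.0
to (0.404, -0.2717, 0.075) units [-0.16  0.29  5.44] rows>= 6.0
  return _methods._mean(a, axis=axis, dtype=dtype,
  ret = ret.dtype.type(ret / rcount)
```

```bash
python3 -c "
from h import *
go((.414,-.273,.058))"; python3 -m handwheel '[[[0.1,0,1,0],[0.1,0,1,0],[0.1,0,1,0],[0.1,0,1,0],[0.1,0,1,0],[0.1,0,1,0]]]'; python3 -c "
from h import *
go((.414,-.273,.058));print(sense()['q'])"
```

```text
now [ 0.3461 -0.2636  0.282 ] lean z [ 0.3654 -0.0503 -0.9295] y [ 0.0933  0.9955 -0.0172]
to (0.414, -0.273, 0.058) units [0.76 0.03 9.34] rows>= 10.0
t: 13.52
tcp_pos: [0.4027, -0.2639, 0.1493]
tool_rot: [0.054, 0.984, -0.021, 0.169]
force: [-0.2, 0.7, -0.3]
finger_gap: 1.0
gripper_force: 0.0
now [ 0.4027 -0.2639  0.1493] lean z [ 0.3294 -0.0595 -0.9423] y [ 0.1136  0.9933 -0.023 ]
to (0.414, -0.273, 0.058) units [ 0.76 -0.23  3.61] rows>= 4.0
[-0.9876434   0.33448977  2.08621229  0.49519046  0.53476853 -2.85381998]
```

```bash
python3 -m handwheel '[[[0.2,-0.05,0.8,0],[0.2,-0.05,0.8,0],[0.2,-0.05,0.8,0],[0.2,-0.05,0.8,0],[0,0,0,0]]]'; python3 -c "
from h import *
go((.414,-.273,.058));print(sense()['q'])"
```

```text
t: 14.15
tcp_pos: [0.4231, -0.2685, 0.0824]
tool_rot: [0.061, 0.987, -0.023, 0.148]
force: [-1.1, 0.1, -0.1]
finger_gap: 1.001
gripper_force: 0.0
now [ 0.4231 -0.2685  0.0824] lean z [ 0.289  -0.0638 -0.9552] y [ 0.1274  0.9915 -0.0277]
to (0.414, -0.273, 0.058) units [ 0.61 -0.2   0.84] rows>= 1.0
[-0.9202382   0.50223014  2.07693983  0.54113693  0.38051232 -2.85387202]
```

```bash
python3 -m handwheel '[[[0.35,-0.1,0.5,0],[0.3,-0.1,0.4,0],[0,0,0,0]]]'; python3 -m handwheel '[[[0,0,0,0],[0,0,0,0],[0,0,0,0],[0,0,0,0],[0,0,0,0],[0,0,0,0]]]' 0 80;python3 -c "
from h import *
go((.414,-.273,.058),(.46,-.16,.1),(.50,-.053,.1));print(sense()['q'],sense()['finger_gap'])"
```

```text
t: 14.52
tcp_pos: [0.4194, -0.2725, 0.0639]
tool_rot: [0.065, 0.988, -0.025, 0.138]
force: [-0.2, 0.6, -0.0]
finger_gap: 1.006
gripper_force: 0.0
t: 15.28
tcp_pos: [0.4198, -0.2729, 0.0652]
tool_rot: [0.064, 0.988, -0.026, 0.139]
force: [-1.9, -0.5, 7.0]
finger_gap: 0.309
gripper_force: 78.1
now [ 0.4198 -0.2729  0.0652] lean z [ 0.2706 -0.0686 -0.9603] y [ 0.133   0.9906 -0.0333]
to (0.414, -0.273, 0.058) units [ 0.3  -0.02  0.21] rows>= 1.0
to (0.46, -0.16, 0.1) units [-1.68  4.67 -1.43] rows>= 5.0
to (0.5, -0.053, 0.1) units [-1.02  4.45  0.14] rows>= 5.0
[-0.91919542  0.54101976  2.07792175  0.53941601  0.34466935 -2.85466463] 0.3094924866734329
```

```bash
python3 -m handwheel '[[[-0.3,0.1,-0.6,0],[-0.35,0.9,-0.6,0],[-0.35,1,-0.2,0],[-0.35,1,0,0],[-0.3,1,0,0],[-0.25,1,0,-0.2],[-0.25,1,0,-0.2],[-0.25,1,0,-0.2],[-0.25,1,0,-0.2],[-0.25,0.5,0,-0.2],[0,0,0,0],[0,0,0,0]]]';python3 -c "
from h import *
go((.5,-.053,.09),(.5,-.053,.066));print(sense()['q'],sense()['finger_gap'])
p,d=snapshot('scene');cv2.imwrite('pics/s2.png',p[60:360,180:580,::-1])"
```

```text
t: 16.77
tcp_pos: [0.5033, -0.0667, 0.1097]
tool_rot: [0.013, 0.99, -0.032, 0.136]
force: [-0.1, 0.1, -3.3]
finger_gap: 0.314
gripper_force: 79.3
now [ 0.5033 -0.0667  0.1097] lean z [ 0.2685 -0.0665 -0.961 ] y [ 0.0339  0.9977 -0.0595]
to (0.5, -0.053, 0.09) units [0.35 0.59 0.69] rows>= 1.0
to (0.5, -0.053, 0.066) units [0.26 0.06 0.92] rows>= 1.0
[-0.37698858  0.4416513   2.03801774  0.09863067  0.38575852 -2.00829048] 0.31420346072174593
```

View pics/s2.png

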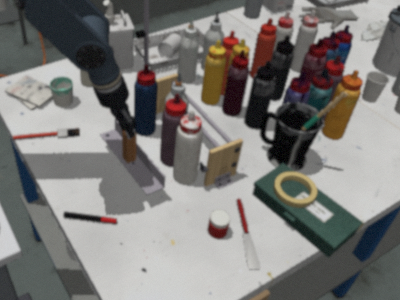

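The arm holds the straightedge (handle at crop px (128, 145)) just in front of the bottles, with everything else still in place. Next I lower it and lay it down, so I can regrip with a better lean.

```bash
python3 -m handwheel '[[[0.5,0.4,0.5,0.15],[0.35,0.2,0.5,0.1],[0.2,0.1,0.45,0],[0.1,0,0.25,0],[0,0,0,0]]]';python3 -m handwheel '[[[0.05,0,0.15,0],[0.05,0,0.15,0]]]'; python3 -c "
from h import *
go((.5,-.053,.066));print(sense()['force'])"
```

```text
t: 17.45
tcp_pos: [0.4882, -0.0516, 0.0635]
tool_rot: [0.025, 0.989, -0.031, 0.139]
force: [-10.2, 2.7, 32.5]
finger_gap: 0.314
gripper_force: 93.7
t: 17.7
tcp_pos: [0.4909, -0.0522, 0.0609]
tool_rot: [0.023, 0.989, -0.033, 0.145]
force: [-6.4, -4.3, 25.2]
finger_gap: 0.311
gripper_force: 101.9
now [ 0.4909 -0.0522  0.0609] lean z [ 0.2855 -0.0726 -0.9556] y [ 0.0561  0.9967 -0.059 ]
to (0.5, -0.053, 0.066) units [-0.41 -0.02 -0.09] rows>= 1.0
[-6.38948484 -4.30205107 25.16089141]
```

```bash
python3 -m handwheel '[[[0,0,0,0],[0,0,0,0],[0,0,0,0],[0,0,-0.5,0],[0,0,-1,0],[0,0,-1,0],[0,0,-1,0]]]' 85;python3 -c "
from h import *
p,d=snapshot('top');W=deproj('top',d).reshape(-1,3);X,Y,Z=W.T;cv2.imwrite('pics/t3.png',p[:,:,::-1]);c=p.reshape(-1,3).astype(int)
f=(X>.47)&(X<.56)&(Y>-.2)&(Y<.1)&(Z>.035)&(Z<.05)&(c.max(1)-c.min(1)<40);print(f.sum(),np.polyfit(Y[f],X[f],1),np.median(W[f],0),W[f].min(0),W[f].max(0))
go((.48,.1,.49),(.62,.30,.49),(.80,.39,.49))"
```

```text
t: 18.58
tcp_pos: [0.4636, -0.0457, 0.1373]
tool_rot: [0.026, 0.99, -0.03, 0.136]
force: [0.9, 0.4, -0.6]
finger_gap: 0.998
gripper_force: 0.0
168 [0.03274996 0.508422  ] [ 0.50653392 -0.04561845  0.04200335] [ 0.50125952 -0.17830938  0.03522273] [0.51184279 0.07591634 0.04702813]
now [ 0.4642 -0.0458  0.1397] lean z [ 0.2724 -0.0681 -0.9598] y [ 0.0589  0.9968 -0.054 ]
to (0.48, 0.1, 0.49) units [ -4.22   5.09 -13.67] rows>= 14.0
to (0.62, 0.3, 0.49) units [-5.04  8.3   0.98] rows>= 9.0
to (0.8, 0.39, 0.49) units [-6.76  4.01  1.72] rows>= 7.0
```

```bash
python3 -m handwheel '[[[-0.3,0.35,-1,0],[-0.3,0.35,-1,0],[-0.3,0.35,-1,0],[-0.3,0.35,-1,0],[-0.3,0.35,-1,0],[-0.3,0.35,-1,0],[-0.3,0.35,-1,0],[-0.3,0.35,-1,0],[-0.3,0.35,-1,0],[-0.3,0.4,-1,0],[-0.3,0.4,-1,0],[-0.3,0.4,-1,0],[-0.3,0.4,-1,0],[-0.3,0.4,-0.7,0]]]' >/dev/null; python3 -m handwheel '[[[-0.5,0.9,0.1,0],[-0.6,0.9,0.1,0],[-0.6,0.9,0.1,0],[-0.6,0.9,0.1,0],[-0.6,0.9,0.1,0],[-0.6,0.9,0.1,0],[-0.6,0.9,0.1,0],[-0.6,0.9,0.1,0],[-0.6,0.9,0.1,0],[-1,0.55,0.25,0],[-1,0.55,0.25,0],[-1,0.55,0.25,0],[-1,0.55,0.25,0],[-1,0.55,0.25,0]]]'; python3 -c "
from h import *
go((.80,.39,.49));print(sense()['q'])"
```

```text
t: 22.12
tcp_pos: [0.7592, 0.3569, 0.4905]
tool_rot: [0.026, 0.99, -0.031, 0.136]
force: [0.4, -0.2, -0.6]
finger_gap: 0.996
gripper_force: 0.0
now [0.7592 0.3569 0.4905] lean z [ 0.2679 -0.068  -0.961 ] y [ 0.0596  0.9968 -0.0539]
to (0.8, 0.39, 0.49) units [-1.51  1.42  0.37] rows>= 2.0
[ 0.37011767  0.65996003  0.45806594 -0.16499162  1.79048823 -1.20332623]
```

```bash
python3 -m handwheel '[[[-1,0.55,0,0],[-1,0.55,0,0],[-1,0.55,0,0],[-1,0.55,0,0],[-1,0.55,-0.3,0],[-1,0.55,-0.3,0],[-1,0.55,-0.3,0],[-1,0.55,-0.3,0]]]'; python3 -c "
from h import *
go((.80,.39,.49));print(sense()['q'])"
```

```text
t: 23.12
tcp_pos: [0.8341, 0.3972, 0.4945]
tool_rot: [0.02, 0.982, -0.005, 0.19]
force: [0.5, -0.1, -0.1]
finger_gap: 0.995
gripper_force: 0.0
now [0.8341 0.3972 0.4945] lean z [ 0.3727 -0.0171 -0.9278] y [ 0.0416  0.9991 -0.0017]
to (0.8, 0.39, 0.49) units [ 1.32 -0.35 -0.34] rows>= 2.0
[ 0.37922364  0.78969561  0.21878929 -0.15792744  1.7794465  -1.2107399 ]
```

```bash
python3 -c "
from h import *
go((.5,.13,.49),(.439,-.05,.20),(.484,-.052,.062))"
```

```text
now [0.8341 0.3972 0.4945] lean z [ 0.3727 -0.0171 -0.9278] y [ 0.0416  0.9991 -0.0017]
to (0.5, 0.13, 0.49) units [ 12.05 -11.24  -4.63] rows>= 13.0
to (0.439, -0.05, 0.2) units [ 6.32 -7.28  9.98] rows>= 10.0
to (0.484, -0.052, 0.062) units [0.39 0.   5.79] rows>= 6.0
```

```bash
python3 -m handwheel '[[[0.92,-0.86,-0.36,0],[0.92,-0.86,-0.36,0],[0.92,-0.86,-0.36,0],[0.92,-0.86,-0.36,0],[0.92,-0.86,-0.36,0],[0.92,-0.86,-0.36,0],[0.92,-0.86,-0.36,0],[0.92,-0.86,-0.36,0],[0.92,-0.86,-0.36,0],[0.92,-0.86,-0.36,0],[0.92,-0.86,-0.36,0],[0.92,-0.86,-0.36,0],[0.92,-0.86,-0.36,0]]]' >/dev/null; python3 -m handwheel '[[[0.57,-0.66,0.9,0.1],[0.57,-0.66,0.9,0],[0.57,-0.66,0.9,0],[0.57,-0.66,0.9,0],[0.57,-0.66,0.9,0],[0.57,-0.66,0.9,0],[0.57,-0.66,0.9,0],[0.57,-0.66,0.9,0],[0.57,-0.66,0.9,0],[0.57,-0.66,0.9,0],[0.57,-0.66,0.9,0],[0,0,0,0]]]'; python3 -c "
from h import *
go((.484,-.052,.062));print(sense()['q'])
T=wristT();p,d=snapshot('wrist');W=deproj('wrist',d,T).reshape(-1,3);X,Y,Z=W.T
h=(X>.42)&(X<.54)&(Y>-.1)&(Y<.0)&(Z>.092)&(Z<.12);print(h.sum(),cv2.minAreaRect(W[h][:,:2].astype(np.float32)*1000))"
```

```text
t: 26.25
tcp_pos: [0.4377, -0.0475, 0.2027]
tool_rot: [0.027, 0.982, -0.004, 0.188]
force: [1.0, -0.2, 0.1]
finger_gap: 0.998
gripper_force: 0.0
now [ 0.4377 -0.0475  0.2027] lean z [ 0.3683 -0.0176 -0.9295] y [0.0543 0.9985 0.0026]
to (0.484, -0.052, 0.062) units [ 0.35 -0.09  5.91] rows>= 6.0
[-0.48655364  0.14390021  2.15998559  0.3234846   0.51547206 -2.25891338]
956 ((478.67010498046875, -49.75279998779297), (29.325557708740234, 29.92141342163086), 88.02581024169922)
```

```bash
python3 -m handwheel '[[[0.07,-0.02,1,0],[0.07,-0.02,1,0],[0.07,-0.02,1,0],[0.07,-0.02,1,0],[0.07,0,1,0],[0.07,0,0.85,0],[0,0,0,0]]]' 60 >/dev/null; python3 -m handwheel '[[[0,0,0,0],[0,0,0,0],[0,0,0,0],[0,0,0,0],[0,0,0,0]]]' 0 110;python3 -c "
from h import *
go((.5,-.05,.066));print(sense()['q'])"
```

```text
t: 27.8
tcp_pos: [0.4893, -0.0507, 0.0738]
tool_rot: [0.027, 0.983, -0.007, 0.184]
force: [0.2, 0.5, 7.0]
finger_gap: 0.006
gripper_force: 3.3
now [ 0.4893 -0.0507  0.0738] lean z [ 0.3606 -0.0227 -0.9325] y [ 0.0548  0.9985 -0.0031]
to (0.5, -0.05, 0.066) units [-0.29  0.05  0.45] rows>= 1.0
[-0.41835951  0.52047397  2.18131634  0.94679151  0.15557436 -2.85373475]
```

```bash
python3 -c "
from h import *
T=wristT();p,d=snapshot('wrist');s,_=snapshot('scene')
s=cv2.resize(s[120:280,230:430],None,fx=2.5,fy=2.5);p=cv2.resize(p,(480,300));o=np.zeros((400,980,3),np.uint8);o[:,:500]=s;o[:300,500:]=p
cv2.imwrite('pics/m4.png',cv2.resize(o,(800,327))[:,:,::-1])"
```

```text
(no output)
```

View pics/m4.png

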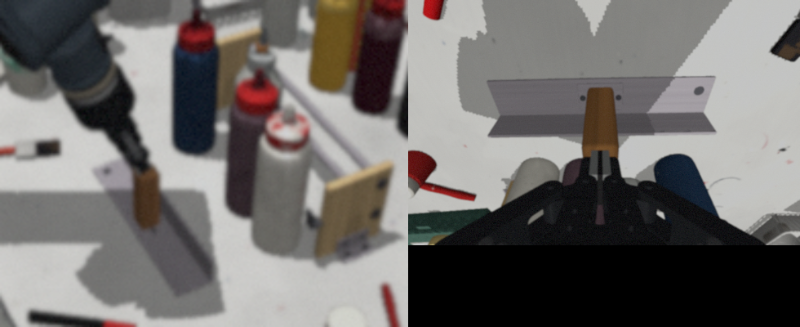

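```bash
python3 -c "
from h import *
T=wristT();p,d=snapshot('wrist');W=deproj('wrist',d,T).reshape(-1,3);X,Y,Z=W.T;b=p.reshape(-1,3).astype(int)
h=(X>.40)&(X<.54)&(Y>-.12)&(Y<.03)&(Z>.095)&(Z<.108)&(b[:,0]-b[:,2]>40);print(h.sum(),cv2.minAreaRect(W[h][:,:2].astype(np.float32)*1000),W[h].min(0),W[h].max(0))
f=(X>.42)&(X<.53)&(Z>.035)&(Z<.046)&(b.max(1)-b.min(1)<40)&(abs(Y+.05)<.14)
k=np.polyfit(Y[f],X[f],1);print(f.sum(),k,np.median(W[f],0),W[f].min(0),W[f].max(0))"
```

```text
1079 ((470.7716064453125, -49.59278106689453), (27.73007583618164, 14.569589614868164), 88.439697265625) [ 0.46349053 -0.06364991  0.09500467] [ 0.47842058 -0.03564348  0.10783285]
3234 [0.03329982 0.50673932] [ 0.50576746 -0.02991019  0.04023717] [ 0.46595139 -0.18084205  0.03500044] [0.51351782 0.07991843 0.04591199]
```

```bash
python3 -c "
from h import *
s=sense();print(s['t'],s['tcp_pos'],s['finger_gap'],s['gripper_force'],s['force'])
T=wristT();p,d=snapshot('wrist');W=deproj('wrist',d,T)
for v in range(150,260,8): print(v,[(W[v,u].round(3).tolist(),p[v,u].tolist()) for u in (305,312,325)])
cv2.imwrite('pics/w5.png',cv2.resize(p[100:280,220:420],(800,600*6//5*0+720*5//6))[:,:,::-1])"
```

```text
27.95 [ 0.48921719 -0.05062657  0.07378894] 0.004325787048230053 3.330772016197443 [ 0.29765843 -0.03436405  6.57498272]
150 [([0.465, -0.055, 0.019], [75, 52, 24]), ([0.464, -0.05, 0.02], [81, 58, 33]), ([0.465, -0.042, 0.019], [93, 64, 40])]
158 [([0.464, -0.055, 0.03], [75, 55, 30]), ([0.465, -0.05, 0.03], [87, 64, 36]), ([0.465, -0.042, 0.029], [88, 61, 37])]
166 [([0.464, -0.054, 0.039], [77, 50, 25]), ([0.464, -0.05, 0.039], [82, 56, 32]), ([0.465, -0.042, 0.039], [85, 54, 29])]
174 [([0.466, -0.054, 0.045], [75, 52, 24]), ([0.465, -0.05, 0.047], [82, 55, 32]), ([0.465, -0.042, 0.047], [88, 60, 35])]
182 [([0.465, -0.054, 0.055], [79, 50, 29]), ([0.465, -0.05, 0.055], [84, 60, 37]), ([0.465, -0.043, 0.056], [85, 56, 27])]
190 [([0.464, -0.054, 0.064], [75, 51, 29]), ([0.465, -0.05, 0.063], [85, 56, 34]), ([0.465, -0.043, 0.063], [90, 61, 38])]
198 [([0.465, -0.054, 0.069], [72, 47, 17]), ([0.465, -0.05, 0.07], [85, 59, 34]), ([0.465, -0.043, 0.071], [82, 57, 29])]
206 [([0.464, -0.054, 0.077], [73, 46, 22]), ([0.464, -0.05, 0.077], [84, 59, 33]), ([0.464, -0.043, 0.078], [80, 57, 28])]
214 [([0.465, -0.054, 0.083], [75, 52, 25]), ([0.465, -0.05, 0.084], [87, 57, 33]), ([0.465, -0.043, 0.084], [86, 59, 32])]
222 [([0.466, -0.053, 0.088], [77, 50, 30]), ([0.465, -0.05, 0.089], [88, 61, 36]), ([0.464, -0.044, 0.09], [84, 58, 34])]
230 [([0.464, -0.053, 0.095], [75, 50, 27]), ([0.465, -0.05, 0.095], [83, 53, 21]), ([0.465, -0.044, 0.095], [88, 62, 39])]
238 [([0.466, -0.053, 0.099], [96, 64, 36]), ([0.466, -0.05, 0.099], [109, 75, 45]), ([0.466, -0.044, 0.099], [105, 70, 35])]
246 [([0.465, -0.053, 0.105], [70, 66, 60]), ([0.465, -0.05, 0.105], [41, 27, 20]), ([0.466, -0.044, 0.105], [72, 71, 67])]
254 [([0.462, -0.053, 0.113], [67, 67, 70]), ([0.463, -0.05, 0.112], [21, 18, 19]), ([0.462, -0.044, 0.113], [64, 68, 68])]
```

View pics/w5.png

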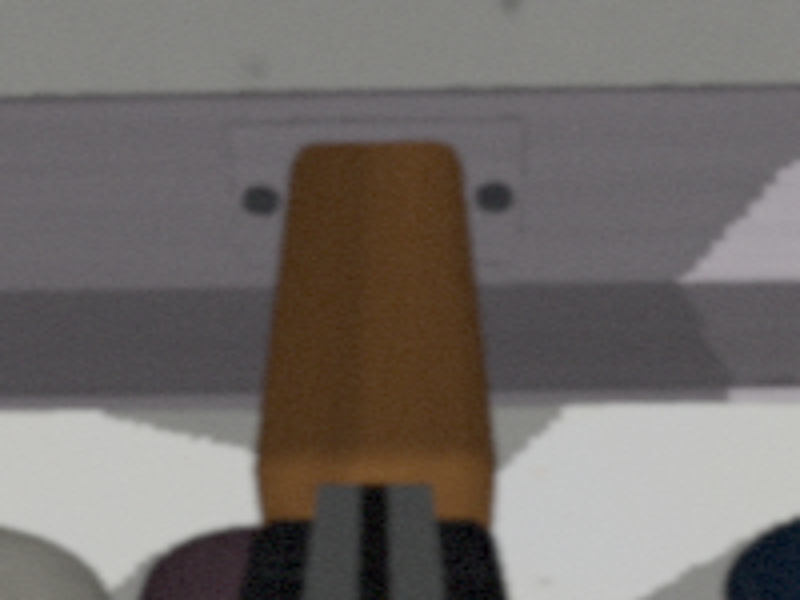

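```bash
python3 -m handwheel '[[[0,0,0,0],[0,0,0,0],[0,0,0,0],[0,0,0,0]]]' 85; python3 -c "
from h import *
go((.487,-.0497,.064))
p,d=snapshot('wrist');W=deproj('wrist',d,wristT()).reshape(-1,3);X,Y,Z=W.T;b=p.reshape(-1,3).astype(int)
h=(X>.40)&(X<.54)&(Y>-.12)&(Y<.03)&(Z>.095)&(Z<.108)&(b[:,0]-b[:,2]>30);print(h.sum(),cv2.minAreaRect(W[h][:,:2].astype(np.float32)*1000))
h=(X>.40)&(X<.54)&(Y>-.12)&(Y<.03)&(Z>.095)&(Z<.108);print(h.sum(),cv2.minAreaRect(W[h][:,:2].astype(np.float32)*1000))"
```

```text
t: 28.5
tcp_pos: [0.4878, -0.0498, 0.0721]
tool_rot: [0.026, 0.983, -0.006, 0.182]
force: [-0.6, 0.0, 0.1]
finger_gap: 0.848
gripper_force: 0.0
now [ 0.4878 -0.0498  0.0721] lean z [ 0.3567 -0.0206 -0.934 ] y [ 0.0541  0.9985 -0.0014]
to (0.487, -0.0497, 0.064) units [0.15 0.   0.29] rows>= 1.0
2518 ((478.69110107421875, -50.23762130737305), (28.773157119750977, 29.835756301879883), 87.76964569091797)
2626 ((478.6754150390625, -59.97914123535156), (50.65633010864258, 30.38945960998535), 88.38815307617188)
```

```bash
python3 -m handwheel '[[[0.1,0,0.25,0],[0.1,0,0.25,0],[0,0,0,0]]]';python3 -m handwheel '[[[0,0,0,0],[0,0,0,0],[0,0,0,0],[0,0,0,0],[0,0,0,0]]]' 20 60;python3 -c "
from h import *
go((.487,-.0497,.064));print(sense()['q'])"
```

```text
t: 28.92
tcp_pos: [0.4912, -0.0492, 0.063]
tool_rot: [0.027, 0.984, -0.006, 0.177]
force: [0.3, 1.0, -0.8]
finger_gap: 1.0
gripper_force: 0.0
t: 29.55
tcp_pos: [0.4911, -0.0495, 0.064]
tool_rot: [0.027, 0.984, -0.007, 0.178]
force: [-0.9, -0.9, 5.3]
finger_gap: 0.325
gripper_force: 59.5
now [ 0.4911 -0.0495  0.064 ] lean z [ 0.3495 -0.0233 -0.9367] y [ 0.0552  0.9985 -0.0042]
to (0.487, -0.0497, 0.064) units [ 0.15 -0.02 -0.06] rows>= 1.0
[-0.40860665  0.54517021  2.1738417   0.95449719  0.14445456 -2.85431944]
```

```bash
python3 -m handwheel '[[[-0.06,0,-0.17,0],[0,0,0,0],[0,0,0,0]]]' 20 100;python3 -c "
from h import *
s=sense();p=s['tcp_pos'];go(p+np.array([.05,-.0027,0]),p+np.array([.05,-.0027,.0]),p+np.array([.05,-.0027,.001]));print(s['q'])"
```

```text
t: 29.92
tcp_pos: [0.4907, -0.0491, 0.0677]
tool_rot: [0.027, 0.984, -0.006, 0.177]
force: [-0.3, -0.1, -3.0]
finger_gap: 0.309
gripper_force: 98.7
now [ 0.4907 -0.0491  0.0677] lean z [ 0.3481 -0.0222 -0.9372] y [ 0.0556  0.9984 -0.003 ]
to [ 0.54072675 -0.05180219  0.06770039] units [-1.88  0.    0.7 ] rows>= 2.0
to [ 0.54072675 -0.05180219  0.06770039] units [0. 0. 0.] rows>= 0.0
to [ 0.54072675 -0.05180219  0.06870039] units [-0.01 -0.   -0.04] rows>= 1.0
[-0.40854695  0.53493603  2.17103763  0.87794063  0.15387584 -2.77623408]
```

Lifted 3.7 mm; weight 3 N. Moving forward 60 mm, slowly.

```bash
python3 -m handwheel '[[[-0.28,0.02,0.105,0],[-0.28,0.02,0.105,0],[-0.28,0.02,0.105,0],[-0.28,0.02,0.105,0],[-0.28,0.02,0.105,0],[-0.28,0.02,0.105,0],[-0.28,0.02,0.105,0],[-0.28,0.02,0.105,0],[0,0,0,0]]]';python3 -c "
from h import *
s=sense();p=s['tcp_pos'];go(p+np.array([.05,-.0027,0]));print(s['q'])
p,d=snapshot('top');W=deproj('top',d).reshape(-1,3);X,Y,Z=W.T;c=p.reshape(-1,3).astype(int)
f=(X>.5)&(X<.6)&(Y>-.2)&(Y<.1)&(Z>.035)&(Z<.052)&(c.max(1)-c.min(1)<25)
k=np.polyfit(Y[f],X[f],1);f&=abs(X-np.polyval(k,Y))<.008;k=np.polyfit(Y[f],X[f],1);print(f.sum(),k,np.median(W[f],0),W[f].min(0),W[f].max(0),'tilt',np.polyfit(Y[f],Z[f],1))"
```

```text
t: 31.05
tcp_pos: [0.5511, -0.0485, 0.0675]
tool_rot: [0.027, 0.984, -0.006, 0.177]
force: [-0.5, -0.1, -3.4]
finger_gap: 0.315
gripper_force: 98.7
now [ 0.5511 -0.0485  0.0675] lean z [ 0.3484 -0.0222 -0.9371] y [ 0.0552  0.9985 -0.0032]
to [ 0.6011377  -0.05123004  0.06749064] units [-1.88  0.    0.7 ] rows>= 2.0
[-0.35026961  0.56753036  2.02319485  0.44827167  0.22966584 -2.28722013]
117 [0.02878405 0.56909197] [0.56904209 0.00431867 0.04503258] [ 0.56462933 -0.15685647  0.03526255] [0.57336523 0.07998305 0.05032884] tilt [-0.00615956  0.04460035]
```

```bash
python3 -m handwheel '[[[-0.1,0,0.037,0.12],[-0.12,0,0.045,0.11],[-0.2,0,0.075,0],[-0.2,0,0.075,0],[-0.2,0,0.075,0],[-0.2,0,0.075,0],[-0.2,0,0.075,0],[-0.2,0,0.075,0],[0,0,0,0]]]';python3 -c "
from h import *
s=sense();p=s['tcp_pos'];go((.64,-.054,.0675));print(s['q'])
p,d=snapshot('scene');cv2.imwrite('pics/s6.png',cv2.resize(p[90:290,270:470],(600,600))[:,:,::-1])"
```

```text
t: 32.22
tcp_pos: [0.5879, -0.051, 0.0672]
tool_rot: [0.039, 0.984, -0.004, 0.176]
force: [-2.5, 1.3, -3.5]
finger_gap: 0.312
gripper_force: 98.7
now [ 0.5879 -0.051   0.0672] lean z [ 0.3466 -0.0215 -0.9378] y [0.0781 0.9969 0.006 ]
to (0.64, -0.054, 0.0675) units [-1.96  0.04  0.71] rows>= 2.0
[-0.32798227  0.59286551  1.93079012  0.32575983  0.28922641 -2.11682498]
```

View pics/s6.png

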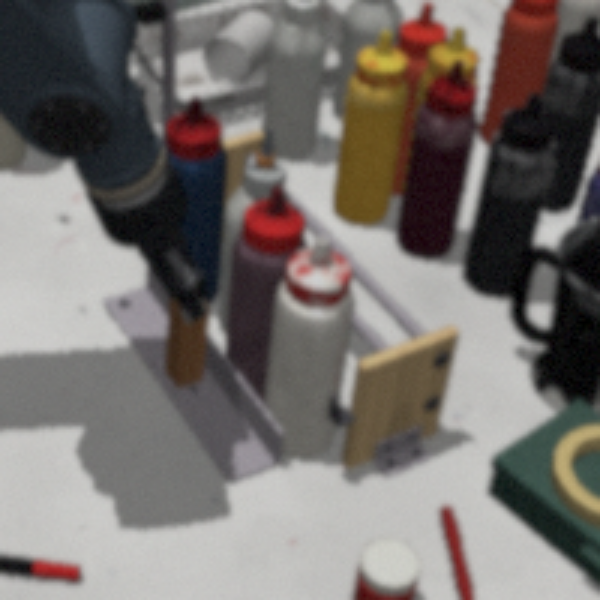

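The bottles are upright and sliding in with the edge at px (105–280, 300–460). Continuing.

```bash
python3 -m handwheel '[[[-0.2,0,0.073,0],[-0.2,0,0.073,0],[-0.2,0,0.073,0],[-0.2,0,0.073,0],[-0.2,0,0.073,0],[-0.2,0,0.073,0],[-0.2,0,0.073,0],[-0.2,0,0.073,0],[0,0,0,0]]]';cat >rk.py <<'E'
from h import *
def rack():
    s=sense();go((.64,-.054,.0675))
    out={}
    for n in("top","scene"):
        p,d=snapshot(n);W=deproj(n,d).reshape(-1,3);w=W-np.array([.651,-.053,0]);c,k=.9985,.0549
        r=np.stack([c*w[:,0]-k*w[:,1],k*w[:,0]+c*w[:,1],w[:,2]],1)
        cv2.imwrite(f"pics/{n}_last.png",p[:,:,::-1])
        m=(r[:,0]>-.09)&(r[:,0]<.075)&(abs(r[:,1])<.15)&(r[:,2]>.21)&(r[:,2]<.26)
        im=m.reshape(400,640).astype(np.uint8);K,L,st,_=cv2.connectedComponentsWithStats(im)
        print(n,"nozzles",sorted([(r[L.ravel()==i].mean(0)*1000).round(0).tolist()[:2] for i in range(1,K) if st[i,4]>4],key=lambda a:a[1]))
        f=(r[:,0]>-.1)&(r[:,0]<.02)&(abs(r[:,1])<.14)&(r[:,2]>.036)&(r[:,2]<.052)
        q=p.reshape(-1,3).astype(int);f&=(q.max(1)-q.min(1)<25)
        t=(r[:,0]>.06)&(r[:,0]<.1)&(abs(r[:,1])<.14)&(r[:,2]>.095)&(r[:,2]<.125)
        print(" flange",f.sum(),np.percentile(r[f],[10,50,90],axis=0).round(3).tolist()," tubes",np.median(r[t],0).round(4),np.polyfit(r[t][:,1],r[t][:,0],1).round(4))
E
python3 -c "
from rk import *;rack()"
```

```text
t: 33.4
tcp_pos: [0.6321, -0.055, 0.0684]
tool_rot: [0.039, 0.983, -0.005, 0.178]
force: [-2.8, -0.1, -4.4]
finger_gap: 0.311
gripper_force: 98.8
now [ 0.6321 -0.055   0.0684] lean z [ 0.35   -0.0232 -0.9365] y [0.0781 0.9969 0.0045]
to (0.64, -0.054, 0.0675) units [-0.28  0.07  0.14] rows>= 1.0
top nozzles [[30.0, -105.0], [32.0, -32.0], [31.0, 38.0], [32.0, 108.0]]
 flange 203 [[-0.006, -0.115, 0.038], [-0.003, -0.049, 0.045], [0.01, 0.114, 0.05]]  tubes [0.0824 0.0137 0.1104] [-0.0068  0.0825]
scene nozzles [[30.0, -111.0], [30.0, -39.0], [-73.0, -38.0], [30.0, 33.0], [32.0, 103.0]]
 flange 260 [[-0.007, -0.118, 0.038], [-0.003, -0.056, 0.044], [0.012, 0.022, 0.049]]  tubes [ 0.0821 -0.1201  0.1108] [-0.0087  0.0813]
```

```bash
python3 -m handwheel '[[[-0.12,0,0.045,0],[-0.12,0,0.045,0],[-0.06,0,0.022,0],[0,0,0,0]]]';python3 -c "
from rk import *;rack()"
```

```text
t: 34.0
tcp_pos: [0.639, -0.0554, 0.0681]
tool_rot: [0.039, 0.983, -0.004, 0.177]
force: [-4.2, 0.6, -2.8]
finger_gap: 0.308
gripper_force: 99.0
now [ 0.639  -0.0554  0.0681] lean z [ 0.3484 -0.0225 -0.9371] y [0.078  0.9969 0.005 ]
to (0.64, -0.054, 0.0675) units [-0.03  0.06  0.03] rows>= 1.0
top nozzles [[33.0, -105.0], [36.0, -32.0], [36.0, 37.0], [36.0, 108.0]]
 flange 176 [[0.0, -0.114, 0.039], [0.003, 0.002, 0.045], [0.013, 0.115, 0.049]]  tubes [0.082  0.0109 0.1108] [-0.0059  0.0824]
scene nozzles [[35.0, -112.0], [37.0, -39.0], [-69.0, -38.0], [38.0, 33.0], [37.0, 104.0]]
 flange 226 [[0.0, -0.115, 0.038], [0.003, -0.052, 0.044], [0.015, 0.093, 0.049]]  tubes [ 0.082  -0.1228  0.1102] [0.1199 0.0964]
```

```bash
python3 -m handwheel '[[[-0.06,0,0.022,-0.05],[-0.06,0,0.022,-0.05],[0,0,0,0]]]';python3 -c "
from rk import *;rack()
s=sense();p=s['tcp_pos'];go(p+np.array([-.1,.005,0]))"
```

```text
t: 34.48
tcp_pos: [0.6423, -0.0556, 0.0681]
tool_rot: [0.034, 0.984, -0.005, 0.177]
force: [-4.7, 1.0, -4.5]
finger_gap: 0.308
gripper_force: 98.9
now [ 0.6423 -0.0556  0.0681] lean z [ 0.3485 -0.0225 -0.937 ] y [0.0683 0.9977 0.0014]
to (0.64, -0.054, 0.0675) units [ 0.1   0.06 -0.01] rows>= 1.0
top nozzles [[37.0, -105.0], [39.0, -32.0], [39.0, 37.0], [37.0, 108.0]]
 flange 176 [[0.004, -0.115, 0.038], [0.007, 0.054, 0.045], [0.016, 0.116, 0.049]]  tubes [0.0823 0.0114 0.1107] [-0.0033  0.0826]
scene nozzles [[39.0, -112.0], [40.0, -39.0], [-67.0, -38.0], [39.0, 33.0], [39.0, 103.0]]
 flange 211 [[0.004, -0.111, 0.038], [0.006, -0.048, 0.044], [0.015, 0.097, 0.048]]  tubes [ 0.0815 -0.1272  0.1119] [0.4255 0.1339]
now [ 0.6423 -0.0556  0.0681] lean z [ 0.3486 -0.0226 -0.937 ] y [0.0684 0.9977 0.0014]
to [ 0.5422627  -0.0506415   0.06811333] units [ 3.75 -0.07 -1.4 ] rows>= 4.0
```

```bash
python3 -m handwheel '[[[0.25,0,-0.093,0],[0.55,0,-0.205,0],[0.7,-0.01,-0.26,0],[0.7,-0.01,-0.26,0],[0.7,-0.01,-0.26,0],[0.6,0,-0.22,0],[0.5,0,-0.19,0],[0.05,0,0.12,0],[0.05,0,0.08,0],[0,0,0,0]]]';python3 -c "
from h import *
go((.5,-.05,.064));print(sense()['q'])"
```

```text
t: 35.83
tcp_pos: [0.5368, -0.0498, 0.0644]
tool_rot: [0.034, 0.983, -0.007, 0.18]
force: [-6.1, 0.8, 12.7]
finger_gap: 0.307
gripper_force: 101.0
now [ 0.5368 -0.0498  0.0644] lean z [ 0.3532 -0.0251 -0.9352] y [ 6.880e-02  9.976e-01 -8.000e-04]
to (0.5, -0.05, 0.064) units [ 1.38 -0.11 -0.5 ] rows>= 2.0
[-0.36451516  0.56649169  2.0643711   0.56536305  0.1924242  -2.40554638]
```

```bash
python3 -m handwheel '[[[0,0,0,0],[0,0,0,0],[0,0,0,0],[0,0,-0.4,0],[0,0,-0.8,0],[0,0,-1,0],[0,0,-1,0]]]' 75;python3 -c "
from rk import *
rack()
for n in('top','scene'):
    p,d=snapshot(n);W=deproj(n,d).reshape(-1,3);w=W-np.array([.651,-.053,0]);c,k=.9985,.0549
    r=np.stack([c*w[:,0]-k*w[:,1],k*w[:,0]+c*w[:,1],w[:,2]],1)
    b=(r[:,0]>-.06)&(r[:,0]<.02)&(r[:,1]>.125)&(r[:,1]<.28)&(r[:,2]>.14)&(r[:,2]<.5)
    kn=b&(r[:,0]<-.018);print(n,b.sum(),'knob',kn.sum(),np.median(r[kn],0),r[kn].min(0),r[kn].max(0))
    bb=b&~kn&(r[:,0]>-.013);print(' bar',bb.sum(),np.median(r[bb],0),np.polyfit(r[bb][:,2],r[bb][:,1],1),r[bb].max(0))
"
```

```text
t: 36.7
tcp_pos: [0.5072, -0.0474, 0.1379]
tool_rot: [0.034, 0.984, -0.005, 0.177]
force: [0.9, 0.1, 0.1]
finger_gap: 0.874
gripper_force: 0.0
now [ 0.5072 -0.0474  0.1379] lean z [ 0.3484 -0.0228 -0.9371] y [0.0685 0.9977 0.0012]
to (0.64, -0.054, 0.0675) units [-4.    0.1   4.49] rows>= 5.0
top nozzles [[36.0, -105.0], [39.0, -32.0], [39.0, 37.0], [38.0, 108.0]]
 flange 257 [[-0.099, -0.107, 0.038], [-0.096, -0.013, 0.042], [0.015, 0.102, 0.048]]  tubes [0.0822 0.011  0.1107] [-0.004   0.0826]
scene nozzles [[39.0, -112.0], [40.0, -39.0], [39.0, 33.0], [39.0, 103.0]]
 flange 260 [[-0.099, -0.114, 0.037], [0.009, -0.038, 0.042], [0.016, 0.095, 0.049]]  tubes [ 0.0822 -0.1266  0.1111] [0.2677 0.1149]
top 553 knob 104 [-0.02980076  0.17059056  0.30344676] [-0.03773864  0.16085393  0.29094052] [-0.01807108  0.18154691  0.30840216]
 bar 388 [-0.010915  0.167927  0.30956 ] [0.07809536 0.14458404] [0.01999383 0.18579126 0.41291122]
scene 508 knob 70 [-0.02982568  0.16379787  0.29936914] [-0.03879076  0.15663214  0.28651559] [-0.01817261  0.18147528  0.30726796]
 bar 432 [-0.00977224  0.16377694  0.28642607] [0.04622209 0.15169751] [0.01931337 0.18787279 0.41204376]
```

```bash
python3 -c "
from h import *
f=lambda x,y,z:(.651+.9985*x+.0549*y,-.053-.0549*x+.9985*y,z)
pts=[(.56,.165,.40),f(-.031,.212,.30),f(-.031,.207,.285)]
for a in np.arange(1.5,-.01,-.25): pts.append(f(-.031,.161-.21*np.cos(a)+.022*np.sin(a),.085+.21*np.sin(a)+.011*np.cos(a)-.010*np.sin(a)))
go(*[tuple(np.round(p,4).tolist()) for p in pts])"
```

```text
now [ 0.5078 -0.0475  0.1377] lean z [ 0.3499 -0.0232 -0.9365] y [6.840e-02 9.977e-01 9.000e-04]
to (0.56, 0.165, 0.4) units [-5.08  8.63 -9.29] rows>= 10.0
to (0.6317, 0.1604, 0.3) units [-1.29  0.01  4.75] rows>= 5.0
to (0.6314, 0.1554, 0.285) units [ 0.21 -0.2   0.56] rows>= 1.0
to (0.6293, 0.1165, 0.2853) units [-0.03 -1.56 -0.  ] rows>= 2.0
to (0.6264, 0.0642, 0.2783) units [ 0.07 -2.1   0.27] rows>= 3.0
to (0.6237, 0.0147, 0.2592) units [ 0.24 -1.98  0.72] rows>= 2.0
to (0.6213, -0.029, 0.2294) units [ 0.4  -1.75  1.12] rows>= 2.0
to (0.6193, -0.064, 0.1905) units [ 0.53 -1.4   1.46] rows>= 2.0
to (0.618, -0.0883, 0.1451) units [ 0.62 -0.97  1.71] rows>= 2.0
to (0.6174, -0.1002, 0.096) units [ 0.68 -0.48  1.84] rows>= 2.0
```

```bash
python3 -m handwheel '[[[-0.4,0.5,-0.9,0],[-0.4,0.7,-0.9,0],[-0.5,0.9,-0.9,0],[-0.55,0.95,-0.95,0],[-0.55,0.95,-0.95,0],[-0.55,0.95,-0.95,0],[-0.55,0.95,-0.95,0],[-0.55,0.95,-0.95,0],[-0.55,0.95,-0.95,0],[-0.5,0.8,-0.9,0],[-0.2,0,0.6,0],[-0.25,0,0.8,0],[-0.25,0,0.9,0],[-0.25,0,0.9,0],[-0.25,0,0.9,0],[0,0,0.6,0],[0.2,-0.2,0.5,0],[0,0,0,0]]]' 0 40;python3 -c "
from h import *
go((.6314,.1554,.285),(.6293,.1165,.2853));print(sense()['q'])
p,d=snapshot('scene');cv2.imwrite('pics/s7.png',cv2.resize(p[20:260,230:470],(600,600))[:,:,::-1])"
```

```text
t: 39.15
tcp_pos: [0.6272, 0.1542, 0.2853]
tool_rot: [0.034, 0.984, -0.006, 0.176]
force: [-0.1, 0.2, -0.4]
finger_gap: 0.001
gripper_force: 0.0
now [0.6272 0.1542 0.2853] lean z [ 0.3454 -0.0232 -0.9382] y [6.890e-02 9.976e-01 7.000e-04]
to (0.6314, 0.1554, 0.285) units [-0.15  0.06  0.07] rows>= 1.0
to (0.6293, 0.1165, 0.2853) units [-0.03 -1.56 -0.  ] rows>= 2.0
[ 0.09766923  0.33451184  1.56642449 -0.07294684  0.89284961 -1.36829421]
```

View pics/s7.png

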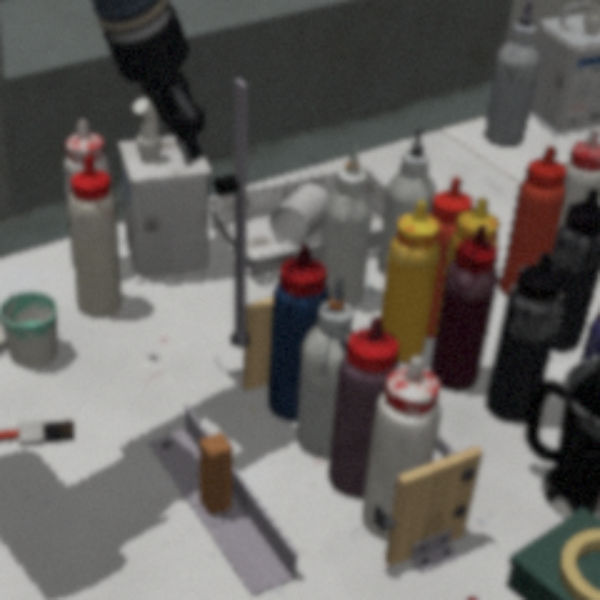

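The row is upright and straight, the straightedge lies flat (handle px (215, 470)), and the closed fingers at (192, 155) stand left of the knob at (226, 184). Swinging the bar.

```bash
python3 -m handwheel '[[[-0.1,-0.5,0,0],[0,-0.5,0,0],[0,-0.5,0,0],[0.02,-0.5,0.06,0],[0.02,-0.5,0.07,0],[0.02,-0.5,0.07,0],[0.02,-0.5,0.07,0]]]';python3 -c "
from h import *
go((.6264,.0642,.2783),(.6237,.0147,.2592),(.6213,-.029,.2294))"
```

```text
t: 40.08
tcp_pos: [0.6253, 0.0663, 0.2806]
tool_rot: [0.034, 0.984, -0.005, 0.177]
force: [0.3, 0.3, -0.6]
finger_gap: 0.001
gripper_force: 0.0
now [0.6253 0.0663 0.2806] lean z [ 0.3486 -0.0227 -0.937 ] y [0.0684 0.9977 0.0013]
to (0.6264, 0.0642, 0.2783) units [-0.01 -0.08  0.1 ] rows>= 1.0
to (0.6237, 0.0147, 0.2592) units [ 0.24 -1.98  0.72] rows>= 2.0
to (0.6213, -0.029, 0.2294) units [ 0.39 -1.75  1.12] rows>= 2.0
```

```bash
cat >kn.py <<'E'
from h import *
def kn():
    for n in("top","scene"):
        p,d=snapshot(n);W=deproj(n,d).reshape(-1,3);w=W-np.array([.651,-.053,0]);c,k=.9985,.0549
        r=np.stack([c*w[:,0]-k*w[:,1],k*w[:,0]+c*w[:,1],w[:,2]],1)
        cv2.imwrite(f"pics/{n}_k.png",p[:,:,::-1])
        b=(r[:,0]>-.013)&(r[:,0]<-.001)&(abs(r[:,1])<.3)&(r[:,2]>.07)&(r[:,2]<.45)
        if b.sum(): v=r[b][:,1:]-[.161,.085];rad=np.hypot(*v.T);q=(rad>.08)&(rad<.345);a=np.arctan2(v[q][:,1],-v[q][:,0]);print(n,q.sum(),"bar angle",np.percentile(a,[10,50,90]).round(3))
E
python3 -c "
from kn import *;kn()"
```

```text
top 147 bar angle [-0.035  1.605  1.643]
scene 329 bar angle [1.522 1.582 1.637]
```

```bash
python3 -c "
from h import *
c=camera_params('scene');E=np.linalg.inv(c['extrinsics'])
def proj(P):
    q=E[:3,:3]@P+E[:3,3];return cv2.projectPoints(np.array([[q[0],-q[1],-q[2]]]),np.zeros(3),np.zeros(3),c['mtx'],c['D'])[0].ravel().round(1)
s=sense();M=R.from_quat(s['tool_rot']).as_matrix();t=s['tcp_pos'];print('TCP',proj(t),'20mm up',proj(t-.02*M[:,2]),proj(t-.04*M[:,2]))
print('s7 TCP crop', (proj(np.array([.6272,.1542,.2853]))-[230,20])*2.5)
p,d=snapshot('scene');W=deproj('scene',d)
L=(W-t)@M
m=(abs(L[...,0])<.03)&(abs(L[...,1])<.03)&(L[...,2]>-.12)&(L[...,2]<.03);l=L[m];print(m.sum(),'tool z max',np.sort(l[:,2])[-8:].round(4))
for a in np.arange(-.1,.01,.01):
    k=(l[:,2]>a)&(l[:,2]<a+.01);print(a.round(2),k.sum(),l[k].min(0).round(3) if k.any() else '',l[k].max(0).round(3) if k.any() else '')"
```

```text
TCP [326.8 108.6] 20mm up [324.6 103.1] [322.3  97.4]
s7 TCP crop [202.25 180.  ]
183 tool z max [-0.0387 -0.0385 -0.0355 -0.0347 -0.0343 -0.0339 -0.0337 -0.0337]
-0.1 13 [ 0.005 -0.02  -0.1  ] [ 0.015  0.003 -0.091]
-0.09 14 [ 0.002 -0.029 -0.088] [ 0.013  0.023 -0.08 ]
-0.08 6 [ 0.011 -0.018 -0.08 ] [ 0.013  0.022 -0.076]
-0.07 19 [-0.009 -0.019 -0.068] [ 0.01   0.007 -0.06 ]
-0.06 29 [-0.011 -0.018 -0.06 ] [ 0.011  0.005 -0.05 ]
-0.05 28 [-0.01  -0.019 -0.05 ] [ 0.011  0.003 -0.04 ]
-0.04 12 [-0.008 -0.013 -0.04 ] [ 0.011 -0.    -0.034]
-0.03 0  
-0.02 0  
-0.01 0  
-0.0 0
```

The depth image shows the shut fingertips end about 34 mm short of the reported TCP, which explains both the missed grip and this miss over the knob. I'll go back and redo the push with that offset.

```bash
python3 -c "
from h import *
s=sense();M=R.from_quat(s['tool_rot']).as_matrix();o=.034*M[:,2]
f=lambda x,y,z:tuple((np.array((.651+.9985*x+.0549*y,-.053-.0549*x+.9985*y,z))+o).round(4).tolist())
pts=[f(-.040,.14,.335),f(-.040,.215,.335),f(-.031,.215,.285)]
for a in np.arange(1.5,-.01,-.25): pts.append(f(-.031,.161-.21*np.cos(a)+.024*np.sin(a),.085+.21*np.sin(a)+.011*np.cos(a)-.010*np.sin(a)))
go(*pts)"
```

```text
now [0.6253 0.0665 0.2806] lean z [ 0.3483 -0.0229 -0.9371] y [0.0697 0.9976 0.0015]
to (0.6306, 0.0882, 0.3031) units [-0.45  0.88 -0.79] rows>= 1.0
to (0.6347, 0.1631, 0.3031) units [ 0.04  3.   -0.01] rows>= 4.0
to (0.6437, 0.1626, 0.2531) units [0.36 0.   2.  ] rows>= 3.0
to (0.6412, 0.1178, 0.2534) units [-0.03 -1.79 -0.01] rows>= 2.0
to (0.6383, 0.0653, 0.2464) units [ 0.07 -2.1   0.27] rows>= 3.0
to (0.6356, 0.0156, 0.2274) units [ 0.24 -1.99  0.72] rows>= 2.0
to (0.6332, -0.0284, 0.1975) units [ 0.39 -1.76  1.13] rows>= 2.0
to (0.6312, -0.0638, 0.1587) units [ 0.52 -1.42  1.46] rows>= 2.0
to (0.6299, -0.0886, 0.1133) units [ 0.62 -1.    1.71] rows>= 2.0
to (0.6292, -0.101, 0.0641) units [ 0.68 -0.5   1.85] rows>= 2.0
```

```bash
python3 -m handwheel '[[[-0.2,0.3,-0.5,0],[-0.25,0.6,-0.3,0],[0,0.75,0,0],[0,0.75,0,0],[0,0.75,0,0],[0,0.75,0,0],[0.1,0,0.6,0],[0.13,0,0.7,0],[0.13,0,0.7,0],[0,0,0,0]]]';python3 -m handwheel '[[[0,-0.5,0,0],[0,-0.5,0,0],[0,-0.5,0,0],[0,-0.4,0,0],[0.02,-0.4,0.05,0],[0.02,-0.4,0.05,0]]]'; python3 -c "
from kn import *;go((.6383,.0653,.2464),(.6356,.0156,.2274));kn()"
```

```text
t: 41.48
tcp_pos: [0.6434, 0.1634, 0.2511]
tool_rot: [0.034, 0.984, -0.006, 0.175]
force: [-0.2, -0.1, 0.7]
finger_gap: 0.001
gripper_force: 0.0
t: 42.22
tcp_pos: [0.6398, 0.0956, 0.2508]
tool_rot: [0.034, 0.984, -0.005, 0.177]
force: [0.5, 1.4, 1.2]
finger_gap: 0.004
gripper_force: 0.6
now [0.6398 0.0956 0.2508] lean z [ 0.3487 -0.0227 -0.937 ] y [0.0685 0.9977 0.0013]
to (0.6383, 0.0653, 0.2464) units [ 0.04 -1.21  0.17] rows>= 2.0
to (0.6356, 0.0156, 0.2274) units [ 0.24 -1.99  0.72] rows>= 2.0
top 202 bar angle [1.344 1.376 1.412]
scene 429 bar angle [1.303 1.351 1.406]
```

```bash
python3 -m handwheel '[[[0.01,-0.4,0.06,0],[0.01,-0.4,0.06,0],[0.02,-0.4,0.06,0],[0.06,-0.5,0.18,0],[0.06,-0.5,0.18,0],[0.06,-0.5,0.18,0],[0.06,-0.5,0.18,0],[0.1,-0.44,0.28,0],[0.1,-0.44,0.28,0],[0.1,-0.44,0.28,0],[0.1,-0.44,0.28,0],[0.13,-0.36,0.36,0],[0.13,-0.36,0.36,0],[0.13,-0.36,0.37,0],[0.13,-0.36,0.37,0]]]'; python3 -c "
from kn import *;go((.6312,-.0638,.1587),(.6299,-.0886,.1133),(.6292,-.101,.0641));kn()"
```

```text
t: 44.2
tcp_pos: [0.6312, -0.0639, 0.1579]
tool_rot: [0.034, 0.984, -0.005, 0.177]
force: [0.3, 0.9, 0.7]
finger_gap: 0.002
gripper_force: 0.4
now [ 0.6312 -0.0639  0.1579] lean z [ 0.3486 -0.0227 -0.937 ] y [0.0681 0.9977 0.0011]
to (0.6312, -0.0638, 0.1587) units [-0.01  0.   -0.03] rows>= 1.0
to (0.6299, -0.0886, 0.1133) units [ 0.62 -1.    1.71] rows>= 2.0
to (0.6292, -0.101, 0.0641) units [ 0.68 -0.5   1.85] rows>= 2.0
top 240 bar angle [0.449 0.503 0.573]
scene 311 bar angle [0.42  0.466 0.511]
```

```bash
python3 -m handwheel '[[[0.15,-0.25,0.42,0],[0.15,-0.25,0.42,0],[0.15,-0.25,0.43,0],[0.15,-0.25,0.43,0],[0.17,-0.13,0.46,0],[0.17,-0.13,0.46,0],[0.17,-0.12,0.46,0],[0.1,-0.1,0.25,0],[0.05,0,0.12,0],[0,0,0,0]]]'; python3 -c "
from kn import *;go((.6292,-.101,.0641));kn()"
```

```text
t: 45.55
tcp_pos: [0.6294, -0.1002, 0.0669]
tool_rot: [0.034, 0.984, -0.006, 0.178]
force: [-0.8, -0.4, 0.3]
finger_gap: 0.004
gripper_force: 0.3
now [ 0.6294 -0.1002  0.0669] lean z [ 0.3489 -0.0228 -0.9369] y [0.0682 0.9977 0.0011]
to (0.6292, -0.101, 0.0641) units [ 0.04 -0.03  0.1 ] rows>= 1.0
top 250 bar angle [-0.027  0.04   0.104]
scene 230 bar angle [-0.025  0.026  0.051]
```

```bash
python3 -m handwheel '[[[0.03,0,0.08,0],[0.03,0,0.08,0],[0,0,0,0]]]'; python3 -m handwheel '[[[0.03,0,0.08,0],[0.03,0,0.08,0],[0,0,0,0]]]'; python3 -c "
from kn import *;kn()"
```

```text
t: 46.02
tcp_pos: [0.6302, -0.1002, 0.0657]
tool_rot: [0.033, 0.983, -0.006, 0.18]
force: [-7.6, 1.9, 19.1]
finger_gap: 0.001
gripper_force: 10.3
t: 46.4
tcp_pos: [0.6307, -0.1002, 0.0649]
tool_rot: [0.033, 0.983, -0.006, 0.181]
force: [-18.0, 2.9, 39.4]
finger_gap: 0.003
gripper_force: 22.3
top 256 bar angle [-0.023  0.039  0.103]
scene 232 bar angle [-0.026  0.022  0.052]
```

```bash
python3 -m handwheel '[[[0.1,0,-0.4,0],[0.1,0,-0.6,0],[0.1,0,-1,0],[0.1,0,-1,0],[0.1,0,-1,0],[0.1,0,-1,0],[0.1,0,-1,0],[0.1,0,-1,0],[0,0,0,0],[0,0,0,0]]]'; python3 -c "
from kn import *;from rk import rack;kn();rack()
p=cv2.imread('pics/scene_last.png');q=cv2.imread('pics/top_last.png')
cv2.imwrite('pics/fin.png',np.hstack([cv2.resize(p[60:360,160:460],(400,400)),cv2.resize(q[90:340,220:470],(400,400))]))"
```

```text
t: 47.75
tcp_pos: [0.5494, -0.0948, 0.2145]
tool_rot: [0.034, 0.984, -0.005, 0.177]
force: [-1.0, -0.4, 0.5]
finger_gap: 0.002
gripper_force: 0.0
top 359 bar angle [-0.025  0.041  0.094]
scene 404 bar angle [-0.026  0.031  0.083]
now [ 0.5493 -0.0947  0.214 ] lean z [ 0.3469 -0.0218 -0.9376] y [0.0683 0.9977 0.0021]
to (0.64, -0.054, 0.0675) units [-1.25  1.86  6.72] rows>= 7.0
top nozzles [[37.0, -105.0], [39.0, -32.0], [39.0, 37.0], [38.0, 109.0]]
 flange 121 [[-0.099, -0.083, 0.039], [-0.096, 0.052, 0.043], [0.017, 0.111, 0.049]]  tubes [0.0827 0.0113 0.1103] [-0.004   0.0827]
scene nozzles [[39.0, -112.0], [40.0, -39.0], [39.0, 33.0], [39.0, 104.0]]
 flange 191 [[-0.099, -0.113, 0.037], [-0.097, -0.034, 0.041], [0.011, 0.104, 0.044]]  tubes [ 0.0824 -0.1269  0.1114] [0.3635 0.1266]
```

View pics/fin.png

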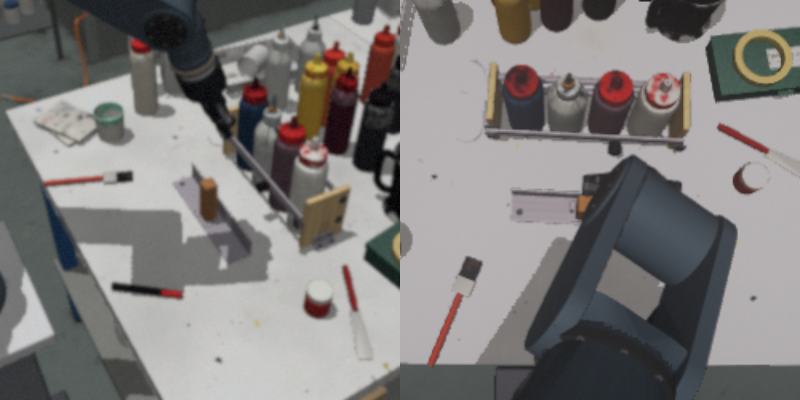

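The bar is down across the row (right view, px 490–690, 140). The four bottles stand straight behind it, the straightedge lies flat and clear of the rack, and nothing else has moved. Handing in.

```bash
python3 -c "
from station import *;print(sign_off())"
```

```text
the job is handed in; nothing more can be done
None
```

Handed in at about 48 s of the 67 s: the four bottles stand upright in a straight row at about x = 37–40 mm, the straightedge lies flat about 90 mm in front of the rack, and the bar was pressed down firmly to its stop at the hook (cameras read about 0.03 rad, not clearly zero).

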